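# Shut the label printer and hold its sunken calibrate key

## Task

Get the label printer ready after a roll change: push its clear cover down until it is fully shut, and only then reach a fingertip into the well of the pod with the green key, press the sunken key all the way down and keep it down for two seconds, then let it spring back and draw clear. Do it all by pushing with the fingertips: nothing is picked up. Leave the red and blue keys unpressed, and all the pods and the other things on the bench standing where they are.

Things in the scene. Friction and masses are not known exactly. Their poses are not given: they have to be found in the camera images.
- printer: fixed grey label printer with a clear teal cover, 220 x 180 mm, body 80 mm tall, 133 mm with its cover shut; origin at the centre of its underside, front (screen) faces its own -x, its z up
- cover_hinge (a point): middle of the cover's hinge line, which runs along the printer's own y at the back (+x) of the printer, 83 mm above the table, 104 mm behind the printer's centre
- cover_edge (a point): point on the outer top face of the clear cover near its free front edge, in the middle of its 100 mm wide green strip; when the cover is shut it lies 190 mm to the printer's -x of the hinge and 50 mm above it (133 mm over the table), 15 mm behind the edge. Cover panel 205 x 174 mm, 5 mm thick
- cover (a joint): cover angle, rad: 0 shut, grows as its front edge swings up and back about the hinge, at most 1.15; a stiff hinge that stays where it is left; about 2 to 4 N on the green strip pushes it down, and it stops at 0
- pod_green: grey loose desk pod, 72 x 72 mm, 50 mm tall, 0.65 to 1.05 kg, standing on the table; origin at the centre of its underside. In its top is a round well 44 mm across and 38 mm deep, at its centre, holding the green key; a thin green stripe lies on the top along its -x edge
- key_green_top (a point): centre of the top face of the green key: a green disc 28 mm across at the bottom of its pod's well, its top face 18 mm below the pod's rim (32 mm above the table) when up; z points up; the key travels straight down with the press
- key_green (a joint): how far the green key is pressed, m: 0 up, 0.006 fully down; spring return, about 1.5 N to start and 5 N to hold fully down
- pod_red: grey loose desk pod, 72 x 72 mm, 50 mm tall, 0.65 to 1.05 kg, standing on the table; origin at the centre of its underside. In its top is a round well 44 mm across and 38 mm deep, at its centre, holding the red key; a thin red stripe lies on the top along its -x edge
- key_red_top (a point): centre of the top face of the red key: a red disc 28 mm across at the bottom of its pod's well, its top face 18 mm below the pod's rim (32 mm above the table) when up; z points up; the key travels straight down with the press
- key_red (a joint): how far the red key is pressed, m: 0 up, 0.006 fully down; spring return, about 1.5 N to start and 5 N to hold fully down
- pod_blue: grey loose desk pod, 72 x 72 mm, 50 mm tall, 0.65 to 1.05 kg, standing on the table; origin at the centre of its underside. In its top is a round well 44 mm across and 38 mm deep, at its centre, holding the blue key; a thin blue stripe lies on the top along its -x edge
- key_blue_top (a point): centre of the top face of the blue key: a blue disc 28 mm across at the bottom of its pod's well, its top face 18 mm below the pod's rim (32 mm above the table) when up; z points up; the key travels straight down with the press
- key_blue (a joint): how far the blue key is pressed, m: 0 up, 0.006 fully down; spring return, about 1.5 N to start and 5 N to hold fully down
- mug: red mug, 80 mm across, 90 mm tall, origin under its centre; a bystander
- label_roll: white roll of labels standing on its end, 104 mm across, 75 mm tall, origin under its centre; a bystander
- ribbon_spool: black ribbon spool standing upright, 52 mm across, 70 mm tall, origin under its centre; a bystander
- screwdriver: screwdriver lying on the table; a bystander
- bracket: aluminium angle bracket, 40 x 90 mm, 40 mm tall, origin under its centre; a bystander
There are look-alikes about, which are no part of the job. What is shaped like the pod_green but pink is not meant.

How it is judged:
By the outcome, as a careful person would: the job done as asked, in the order asked, and still so for the second after the job is handed in, with the robot touching nothing.
It also fails if it takes over 58 s, if anything falls off the work surface, if the arm or the gripper's body presses on something with over 40 N, if the wrist force passes 120 N, or if a joint passes its speed limit or range.

## Robot

A 6-joint arm with a two-finger parallel gripper is mounted at the origin on the work surface. World frame = base frame: x ahead of the robot, y to its left, z up, the work surface at z = 0. Lengths are in m, angles in rad, forces in N, time in s.
With the tool pointing down it reaches from about 0.4 to 0.825 m from the base axis. Payload 7 kg.
Tool frame: the origin (TCP) lies midway between the tips of the shut fingers; the grasp point (between the pads) lies 19 mm behind it; z points along the fingers, y is the line along which they close (so a half turn about z gives the same grasp; the last joint's range is limited). The gripper opens to 88 mm and grips with 3 to 60 N. Pads are 19 mm wide; open, the fingers measure 130 mm over their backs; the gripper's body (78 mm by 193 mm) begins 47 mm behind the grasp point.
Start: joints at [-0.919, 0.359, 0.012, 0, -1.224, -0.288], TCP at [0.24, -0.631, 0.188] pointing down, gripper open.
Joint ranges: [-3.07, 3.07], [-1.43, 2.12], [-1.02, 1.25], [-3.03, 1.67], [-3.05, -0], [-3.03, 3.03]. Speed limits (rad/s): [2.39, 2.39, 3.01, 3.14, 3.14, 3.14].

## Interface

Orientations are given as [roll, pitch, yaw] about the fixed x, y, z axes, in that order (R = Rz(yaw) Ry(pitch) Rx(roll)).
In Python, from station import r, optics gives the robot as it stands. The module is installed in compiled form; this text tells all that it offers.
- The arm moves only by the tool apply_moves, never from a script. Its argument "motion" is text: rows parted by semicolons, each of 7 numbers parted by spaces: the shift along the tool's x, y, z in cm, then the turn, a rotation vector about the tool's x, y, z in rad, then the closure in counts, from 0 (fully open) to 255 (shut). In form: tx ty tz ax ay az hand; .... A call has 1 to 20 rows; each row is the pose to reach, as a shift and turn from the pose commanded when the call began, along the tool's axes at that moment; what a row does not reach only later rows make up. A row lasts 1/8 s, in which the tool goes at most 62.5 mm and 10.7 degrees, less where a joint would pass 70% of its speed; a pose out of reach is approached as far as the arm can. A call with a gripper value outside its range is refused whole. The fingers move at their own pace and stop on an object; "newtons" is the grip in N (left out, the last holds). Time passes only in rows, so rows that repeat a pose let the fingers close. It gives the time, the measured TCP pose, the force, the opening and the grip force at its end, in the units of the state.
- r.get_obs(): the state, without advancing time (a new reading comes with each control period).
- optics.camera(name): name is "scene" or "top"; returns (picture, depth): 480x640x3 uint8, red, green, blue; 480x640 float32, m along the optical axis (not along the pixel's ray), 0 where there is no reading.
- optics.calibration(name): a dict with "fov_y" (degrees; the focal length in pixels is half the picture's height over the tangent of half this angle, whatever the lens; pixels are square), "cx", "cy" (the principal point, pixels), "world_to_cam" (4x4, takes a point from world to camera coordinates). Camera axes: x right, y down, z forward; pixel columns grow to the right and rows downward; lengths in m; the calibration is good to about 2 mm. A picture is of the moment at which its call begins. calibration takes no time and is no camera call.
- r.finish_job(): hands the job in; it is judged then, once.
The state is a dict: "clock": time; "joint_positions": joint angles; "joint_velocities": joint speeds; "joint_efforts": joint torques, N m; "tool_pos": TCP position; "eef_rot": TCP orientation; "force": force on the tool from outside, world axes, zero at the start; "wrist_torque": the same for the moment, N m; "finger_gap": finger opening in m; "finger_force": force on a finger pad.
Only numpy, scipy, OpenCV 4.12 (cv2) and the standard library are available. Lean on these libraries where they do the work, as an engineer would, in place of code of your own. Each camera call takes 0.05 s, during which the arm holds its last target. There are 200 camera calls.

## Working session

There is one attempt and no reset: what is moved stays moved. The work goes in short steps, Python scripts to look and compute and a tool call to move; the robot and the scene stay as the last step left them, time stands still between calls to the robot, and variables do not carry over. Pictures are saved under pics/ and viewed, at most 10 in all, crops included, and the job is handed in when it is done.

Besides the shell and the picture viewer there is one more tool, called after "Emit:" by a JSON object that holds its "name" and its "arguments". apply_moves: Moves the arm, as the interface text tells. Its arguments: {"type":"object","properties":{"motion":{"type":"string"},"newtons":{"type":"number"}},"required":["motion"]}

```bash
mkdir -p pics
python3 - <<'E'
from station import r, optics
import cv2, numpy as np
for n in("scene","top"):
    p,d=optics.camera(n); np.savez(f"{n}0.npz",p=p,d=d); cv2.imwrite(f"pics/{n}0.png",p[:,:,::-1])
    c=optics.calibration(n); print(n,c); print((d>0).mean())
print(r.get_obs())
E
```

```text
scene {'fov_y': 52.831546334181404, 'cx': 324.08679648517415, 'cy': 240.6275929598892, 'world_to_cam': array([[-0.70849482,  0.70553159, -0.01613291,  0.36086108],
       [ 0.58883931,  0.57840323, -0.56455112, -0.22050995],
       [-0.38897732, -0.40948123, -0.82524043,  1.30898896],
       [ 0.        ,  0.        ,  0.        ,  1.        ]])}
0.99595703125
top {'fov_y': 50.00288754829029, 'cx': 309.77708960343904, 'cy': 244.90374372943614, 'world_to_cam': array([[ 0.01268214, -0.99988572, -0.00822843, -0.02745525],
       [-0.99616898, -0.01192207, -0.08663271,  0.4995371 ],
       [ 0.08652471,  0.0092956 , -0.99620634,  1.08629474],
       [ 0.        ,  0.        ,  0.        ,  1.        ]])}
0.995791015625
{'clock': 0.1, 'joint_positions': array([-9.18912214e-01,  3.59335385e-01,  1.11631367e-02, -2.93799952e-04,
       -1.22411899e+00, -2.88054481e-01]), 'joint_velocities': array([-0.00035302, -0.00258478,  0.00209957,  0.00063134, -0.00057215,
       -0.0006282 ]), 'joint_efforts': array([-1.19376113e-03, -5.84163737e+01,  2.93750149e+01,  7.01544687e+00,
        1.01350847e-02, -7.50927461e-05]), 'tool_pos': array([ 0.23996207, -0.6303778 ,  0.18741158]), 'eef_rot': array([ 3.14008086e+00, -1.59897079e-04, -2.77786293e+00]), 'force': array([-0.11125995,  0.3482789 , -0.34485556]), 'wrist_torque': array([-0.01375715,  0.01930912,  0.01455684]), 'finger_force': 0.0, 'finger_gap': 0.08746605037987415}
```

View pics/scene0.png

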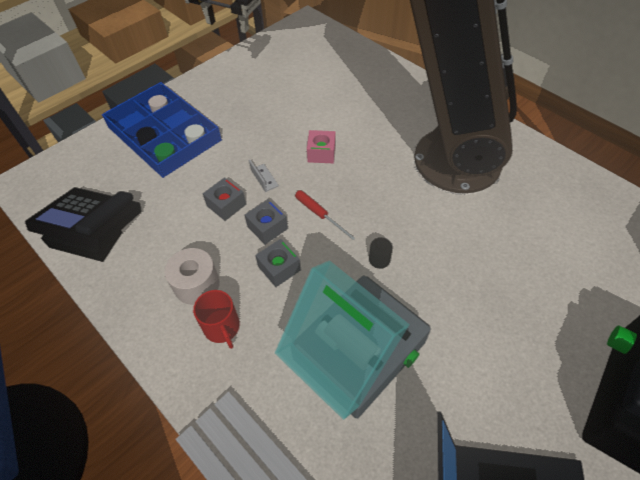

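View pics/top0.png

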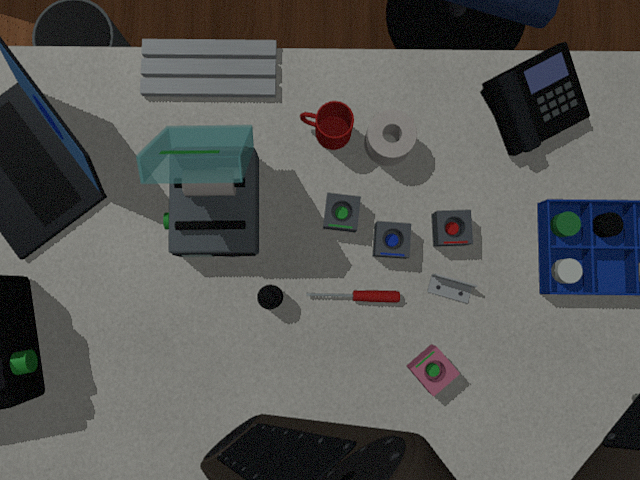

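The scene picture shows the printer, with its cover open, at about (355,340) and the green pod at (278,262). In the top picture the printer is at (212,200), the strip on its raised cover at (190,152), the green-key pod at (342,212), blue at (393,240), red at (453,228) and the pink look-alike at (433,370).

```bash
cat > h.py <<'E'
import numpy as np, cv2
from station import r, optics
def cal(n):
    c=optics.calibration(n); return c, 240/np.tan(np.radians(c["fov_y"]/2))
def pts(n,uv,d):
    c,f=cal(n); uv=np.asarray(uv,float); d=np.asarray(d,float)
    P=np.c_[(uv[:,0]-c["cx"])*d/f,(uv[:,1]-c["cy"])*d/f,d]
    T=np.linalg.inv(c["world_to_cam"]); return P@T[:3,:3].T+T[:3,3]
def plane(n,uv,z):
    a,b=pts(n,uv,np.full(len(uv),.5)),pts(n,uv,np.full(len(uv),1.))
    return a+(b-a)*((z-a[:,2])/(b[:,2]-a[:,2]))[:,None]
def blobs(p,lo,hi,box,amin=15):
    h=cv2.cvtColor(p,cv2.COLOR_RGB2HSV); m=cv2.inRange(h,lo,hi); k=np.zeros_like(m)
    x0,y0,x1,y1=box; k[y0:y1,x0:x1]=255; m&=k
    n,l,s,c=cv2.connectedComponentsWithStats(m)
    return [(c[i],s[i],np.argwhere(l==i)[:,::-1]) for i in range(1,n) if s[i,4]>=amin]
E
python3 - <<'E'
from h import *
np.set_printoptions(precision=4,suppress=True)
G=((50,140,50),(70,255,255))
for n,boxes in (("top",[(140,140,255,165),(320,190,362,235)]),("scene",[(315,280,380,335),(255,235,302,288)])):
    z=np.load(n+"0.npz"); p,d=z["p"],z["d"]
    for b in boxes:
        for c,s,uv in blobs(p,*G,b):
            w=pts(n,uv,d[uv[:,1],uv[:,0]])
            e=w[:,1]
            print(n,c,s,"med",np.median(w,0),"ends",w[e<np.quantile(e,.1)].mean(0),w[e>np.quantile(e,.9)].mean(0),"z32",plane(n,[c],.032)[0],"z50",plane(n,[c],.05)[0])
z=np.load("top0.npz");p,d=z["p"],z["d"]
# height map around the printer and the pod
v,u=np.mgrid[0:480,0:640]
w=pts("top",np.c_[u.ravel(),v.ravel()],d.ravel()).reshape(480,640,3)
def rect(box,lo,hi):
    x0,y0,x1,y1=box; m=np.zeros((480,640),bool); m[y0:y1,x0:x1]=1
    m&=(w[...,2]>lo)&(w[...,2]<hi); q=w[m][:,:2]; rr=cv2.minAreaRect((q*1000).astype(np.float32)); print(box,m.sum(),rr, np.median(w[m],0))
rect((315,185,365,240),.04,.06); rect((160,180,262,260),.07,.09)
for U,V in [(190,152),(150,175),(200,135),(240,170),(245,130),(200,165),(215,240)]: print(U,V,w[V,U])
E
```

```text
top [187.0979 151.7133] [160 150  59   4 143] med [0.6325 0.1895 0.2763] ends [0.6193 0.1258 0.3313] [0.6325 0.2273 0.2747] z32 [0.6988 0.2475 0.032 ] z50 [0.6939 0.2429 0.05  ]
top [341.0894 212.5285] [335 207  13  12 123] med [ 0.5688 -0.0874  0.0326] ends [ 0.5693 -0.0984  0.0298] [ 0.5698 -0.0767  0.0326] z32 [ 0.5694 -0.0876  0.032 ] z50 [ 0.5666 -0.0867  0.05  ]
top [340.1786 225.6786] [330 224  22   4  28] med [ 0.5381 -0.0846  0.0521] ends [ 0.5358 -0.1055  0.0525] [ 0.541  -0.0642  0.0523] z32 [ 0.541  -0.0859  0.032 ] z50 [ 0.5387 -0.085   0.05  ]
scene [347.5074 307.6327] [323 286  50  44 471] med [0.6336 0.1836 0.2706] ends [0.6348 0.1377 0.2702] [0.6381 0.2307 0.2852] z32 [0.5435 0.1057 0.032 ] z50 [0.5503 0.1115 0.05  ]
scene [277.5085 260.    ] [273 257  11   7  59] med [ 0.5694 -0.0901  0.0318] ends [ 0.5716 -0.0986  0.0311] [0.6744 0.0823 0.3419] z32 [ 0.5684 -0.09    0.032 ] z50 [ 0.5747 -0.0804  0.05  ]
(315, 185, 365, 240) 860 ((571.111572265625, -87.36555480957031), (72.0661392211914, 72.72254943847656), 84.06289672851562) [ 0.5705 -0.0883  0.051 ]
(160, 180, 262, 260) 4946 ((547.951904296875, 185.85394287109375), (152.29510498046875, 193.91900634765625), 3.24578595161438) [0.5463 0.1778 0.0808]
190 152 [0.632  0.1798 0.2779]
150 175 [0.5951 0.2503 0.2639]
200 135 [0.6914 0.1866 0.1794]
240 170 [0.6039 0.0959 0.2706]
245 130 [0.7106 0.1059 0.1516]
200 165 [0.6105 0.1627 0.2759]
215 240 [0.5024 0.1718 0.0807]
```

Emit:
{"name": "apply_moves", "arguments": {"motion": "0 0 -6 0 0 0.18 255; 0 0 -12 0 0 0.364 255; 0 0 -17.2 0 0 0.364 255; -71 60.1 -17.2 0 0 0.364 255; -71 60.1 -17.2 0 0 0.364 255; -71 60.1 -17.2 0 0 0.364 255; -71 60.1 -17.2 0 0 0.364 255; -71 60.1 -17.2 0 0 0.364 255; -71 60.1 -17.2 0 0 0.364 255; -71 60.1 -17.2 0 0 0.364 255; -71 60.1 -17.2 0 0 0.364 255; -71 60.1 -17.2 0 0 0.364 255; -71 60.1 -17.2 0 0 0.364 255; -71 60.1 -17.2 0 0 0.364 255; -71 60.1 -17.2 0 0 0.364 255; -71 60.1 -17.2 0 0 0.364 255; -71 60.1 -17.2 0 0 0.364 255; -71 60.1 -17.2 0 0 0.364 255; -71 60.1 -17.2 0 0 0.364 255; -71 60.1 -17.2 0 0 0.364 255"}}

```text
clock: 2.6
tool_pos: [0.6897, 0.1837, 0.3593]
eef_rot: [-3.141, -0.001, -3.141]
force: [-0.7, -1.1, 0.3]
finger_gap: 0.0003
finger_force: 0.0
```

Emit:
{"name": "apply_moves", "arguments": {"motion": "1 0 4.5 0 0 0 255; 1 0 9 0 0 0 255; 1 0 9 0 0 0 255; 3 0 8.7 0 0 0 255; 4.7 0 8.5 0 0 0 255; 6 0 8.8 0 0 0 255; 7.3 0 9.2 0 0 0 255; 8.9 0 9.9 0 0 0 255; 10.4 0 10.7 0 0 0 255; 10.4 0 10.7 0 0 0 255"}}

```text
clock: 3.85
tool_pos: [0.5846, 0.1834, 0.253]
eef_rot: [-3.141, -0.001, -3.141]
force: [-0.0, -0.9, 0.2]
finger_gap: 0.0004
finger_force: 0.0
```

Run:
```python
from h import *
for n in("scene",):
    p,d=optics.camera(n); cv2.imwrite(f"pics/{n}1.png",p[200:440,200:520,::-1].repeat(2,0).repeat(2,1))
```

```text
(no output)
```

View pics/scene1.png

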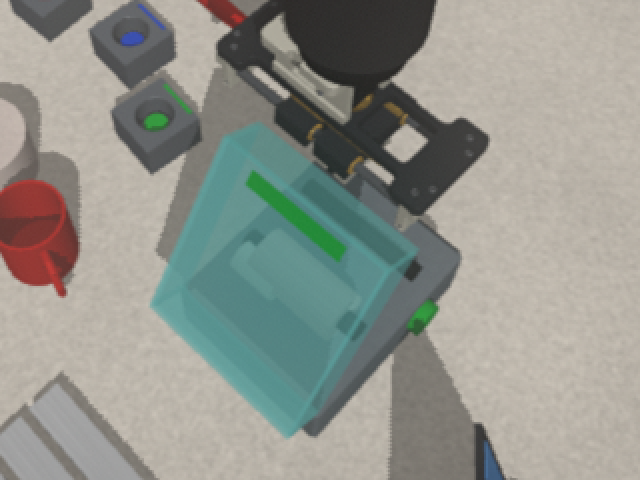

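The crop shows the strip at about (297,215), i.e. full-picture (348,307), apparently unmoved. The gripper is on the robot's side of the cover. I'll check the geometry.

Run:
```python
from h import *
np.set_printoptions(precision=4,suppress=True)
o=r.get_obs(); print(o["tool_pos"],o["force"],o["joint_positions"])
G=((50,140,50),(70,255,255))
for n,b in (("scene",(300,270,390,345)),("top",(140,120,255,260))):
    p,d=optics.camera(n)
    c,f=cal(n); q=c["world_to_cam"]@np.r_[o["tool_pos"],1]; print(n,"tcp px",f*q[:2]/q[2]+[c["cx"],c["cy"]],q[2])
    for c,s,uv in blobs(p,*G,b):
        w=pts(n,uv,d[uv[:,1],uv[:,0]]); print(n,c,s,np.median(w,0))
    if n=="top": cv2.imwrite("pics/top1.png",p[80:280,100:400,::-1].repeat(2,0).repeat(2,1))
```

```text
[0.5854 0.1835 0.2535] [ 0.205   0.042  -0.2441] [ 0.6219  0.2243 -0.0277  0.0002 -1.3188 -2.1922]
scene tcp px [367.4236 293.5467] 0.7969531461191314
scene [347.359  307.5192] [323 286  50  44 468] [0.6336 0.1832 0.2707]
top tcp px [190.3539 182.2965] 0.8861653780192797
top [166.0556 220.25  ] [164 213   5  16  72] [0.5432 0.2763 0.0721]
```

View pics/top1.png

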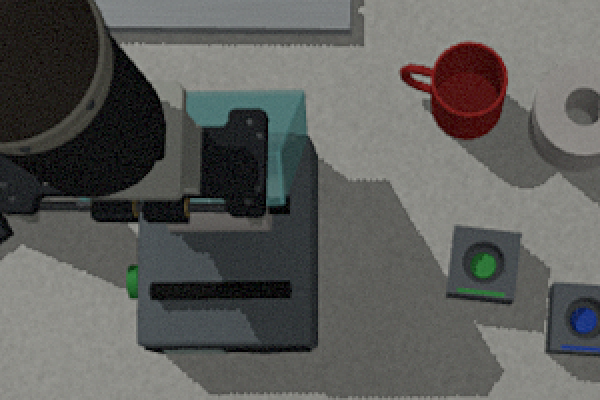

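The top crop shows the gripper hiding the strip. The scene depth still puts the strip at (0.633, 0.183, 0.271), so the cover hasn't moved. I'll take a profile of the cover from the first pictures.

Run:
```python
from h import *
np.set_printoptions(precision=3,suppress=True)
z=np.load("top0.npz");d=z["d"]
for U in (200,225):
    uv=[(U,v) for v in range(124,200,4)]; print(U); print(np.c_[[v for _,v in uv],pts("top",uv,[d[v,u] for u,v in uv])])
z=np.load("scene0.npz");d=z["d"]
o=r.get_obs()
p,dd=optics.camera("scene")
for a,b in ((347,307),(310,370)):
    t=np.linspace(-.6,1.1,14); uv=[(int(347+k*(310-347)),int(307+k*(370-307))) for k in t]
    print(np.c_[uv,pts("scene",uv,[d[v,u] for u,v in uv]),pts("scene",uv,[dd[v,u] for u,v in uv])]); break
```

```text
200
[[124.      0.77    0.228   0.004]
 [128.      0.718   0.197   0.137]
 [132.      0.703   0.191   0.161]
 [136.      0.687   0.185   0.187]
 [140.      0.672   0.179   0.212]
 [144.      0.66    0.175   0.23 ]
 [148.      0.646   0.169   0.254]
 [152.      0.632   0.163   0.279]
 [156.      0.624   0.162   0.283]
 [160.      0.618   0.162   0.281]
 [164.      0.611   0.162   0.279]
 [168.      0.607   0.164   0.271]
 [172.      0.6     0.164   0.269]
 [176.      0.594   0.164   0.266]
 [180.      0.588   0.166   0.259]
 [184.      0.608   0.195   0.129]
 [188.      0.602   0.196   0.122]
 [192.      0.594   0.197   0.119]
 [196.      0.593   0.206   0.08 ]]
225
[[124.      0.771   0.172   0.001]
 [128.      0.718   0.147   0.139]
 [132.      0.703   0.143   0.162]
 [136.      0.687   0.138   0.189]
 [140.      0.672   0.133   0.213]
 [144.      0.659   0.129   0.235]
 [148.      0.645   0.124   0.259]
 [152.      0.633   0.121   0.278]
 [156.      0.625   0.12    0.282]
 [160.      0.618   0.12    0.281]
 [164.      0.613   0.121   0.275]
 [168.      0.607   0.121   0.272]
 [172.
[... 478 characters left out ...]
.272   0.609   0.174   0.274]
 [349.    302.      0.628   0.181   0.279   0.627   0.18    0.276]
 [345.    310.      0.637   0.181   0.264   0.637   0.182   0.265]
 [340.    318.      0.646   0.18    0.246   0.647   0.18    0.248]
 [335.    326.      0.658   0.179   0.233   0.657   0.179   0.231]
 [330.    335.      0.669   0.179   0.213   0.668   0.178   0.211]
 [325.    343.      0.68    0.178   0.196   0.679   0.177   0.193]
 [320.    351.      0.691   0.176   0.178   0.691   0.177   0.179]
 [315.    359.      0.702   0.175   0.159   0.702   0.175   0.159]
 [311.    368.      0.714   0.176   0.14    0.714   0.176   0.14 ]
 [306.    376.      0.725   0.174   0.119   0.725   0.174   0.118]]
```

Emit:
{"name": "apply_moves", "arguments": {"motion": "2 0 0 0 0 0 255; 2 0 -5 0 0 0 255; 2 0 -9 0 0 0 255; -4 0 -9 0 0 0 255; -10 0 -9 0 0 0 255; -10.5 0 -9 0 0 0 255; -10.5 0 -4 0 0 0 255; -10.5 0 0 0 0 0 255; -10.5 0 0 0 0 0 255"}}

```text
clock: 5.18
tool_pos: [0.6891, 0.1828, 0.2499]
eef_rot: [-3.139, -0.006, 3.141]
force: [-0.9, -0.3, 1.3]
finger_gap: 0.0004
finger_force: 0.0
```

Run:
```python
from h import *
p,d=optics.camera("scene"); cv2.imwrite("pics/scene2.png",cv2.resize(p[180:400,240:480,::-1],None,fx=2.5,fy=2.5))
o=r.get_obs();c,f=cal("scene"); q=c["world_to_cam"]@np.r_[o["tool_pos"],1]; print(o["tool_pos"],f*q[:2]/q[2]+[c["cx"],c["cy"]],q[2]); u,v=(f*q[:2]/q[2]+[c["cx"],c["cy"]]).astype(int); print(pts("scene",[(u,v+k) for k in range(-60,30,6)],[d[v+k,u] for k in range(-60,30,6)]).round(3))
```

```text
[0.69062857 0.1830902  0.25312826] [321.94505536 335.88822398] 0.7564864297113139
[[0.72  0.219 0.521]
 [0.72  0.218 0.507]
 [0.721 0.219 0.495]
 [0.721 0.219 0.481]
 [0.702 0.197 0.412]
 [0.699 0.193 0.385]
 [0.708 0.203 0.395]
 [0.714 0.209 0.396]
 [0.715 0.209 0.378]
 [0.72  0.215 0.377]
 [0.895 0.409 0.962]
 [0.68  0.169 0.191]
 [0.686 0.174 0.184]
 [0.691 0.179 0.175]
 [0.696 0.183 0.164]]
```

View pics/scene2.png

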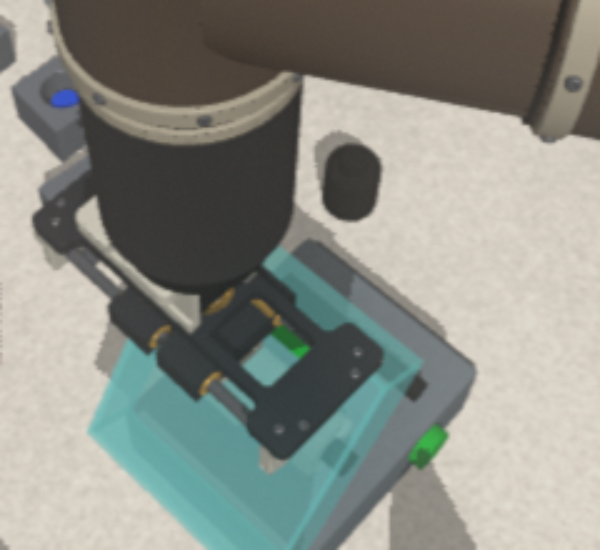

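The crop shows the gripper above and behind the open cover. Its fingertips are hidden under the knuckle blocks, near crop (205,390). I'll press forward in small steps and watch the force.

Emit:
{"name": "apply_moves", "arguments": {"motion": "1.5 0 0 0 0 0 255; 3 0 0 0 0 0 255; 3.6 0 0 0 0 0 255; 4.2 0 0 0 0 0 255; 4.8 0 0 0 0 0 255; 5.4 0 0 0 0 0 255; 5.4 0 0 0 0 0 255"}}

```text
clock: 6.1
tool_pos: [0.6366, 0.1835, 0.2534]
eef_rot: [-3.142, 0.0, -3.142]
force: [0.0, 0.5, -0.4]
finger_gap: 0.0002
finger_force: 0.0
```

Run:
```python
from h import *
p,d=optics.camera("scene")
o=r.get_obs(); print(o["tool_pos"],o["force"])
for c,s,uv in blobs(p,(50,140,50),(70,255,255),(300,260,400,380),8):
        w=pts("scene",uv,d[uv[:,1],uv[:,0]]); print(c,s,np.median(w,0))
uv=[(310,368),(315,359),(320,351)]
print(pts("scene",uv,[d[v,u] for u,v in uv]))
```

```text
[0.63679488 0.18356046 0.25329484] [-0.41866255  0.26982968 -0.45164487]
[329.2 295.5] [328 294   3   4  10] [0.6379709  0.14678196 0.26730496]
[360.08547009 320.25641026] [349 311  22  19 117] [0.63456723 0.21135022 0.26787924]
[[0.71404483 0.17365171 0.13621482]
 [0.70169029 0.17454534 0.15814236]
 [0.69051127 0.17614631 0.17758365]]
```

Emit:
{"name": "apply_moves", "arguments": {"motion": "-2 0 0 0 0 0 255; -2 0 -5 0 0 0 255; -2 0 -8 0 0 0 255; 4 0 -8 0 0 0 255; 10 0 -8 0 0 0 255; 16 0 -8 0 0 0 255; 19 0 -8 0 0 0 255; 19 0 -8 0 0 0 255"}}

```text
clock: 7.15
tool_pos: [0.4456, 0.1835, 0.3346]
eef_rot: [3.14, 0.002, -3.14]
force: [0.9, -0.3, -0.1]
finger_gap: 0.0009
finger_force: 0.0
```

Run:
```python
from h import *
o=r.get_obs(); t=o["tool_pos"]; print(t)
ims=[]
for n in("scene","top"):
    p,d=optics.camera(n); v,u=np.mgrid[0:480,0:640]
    w=pts(n,np.c_[u.ravel(),v.ravel()],d.ravel()).reshape(480,640,3)
    m=(abs(w[...,0]-t[0])<.06)&(abs(w[...,1]-t[1])<.12)&(w[...,2]>.2)&(w[...,2]<.5)
    q=w[m]; i=np.argsort(q[:,2])[:200:20]; print(n,m.sum()); print(q[i].round(3))
    c,f=cal(n); k=c["world_to_cam"]@np.r_[t,1]; k=(f*k[:2]/k[2]+[c["cx"],c["cy"]]).astype(int); print(k)
    x=min(max(k[0],100),540)
    y=min(max(k[1],120),360)
    b=p[y-120:y+120,x-100:x+100].copy(); cv2.circle(b,(int(k[0]-x+100),int(k[1]-y+120)),2,(255,0,255),1); ims.append(cv2.resize(b,None,fx=2,fy=2))
cv2.imwrite("pics/tip.png",np.hstack(ims)[:,:,::-1])
```

```text
[0.4455845  0.18353783 0.33460989]
scene 6163
[[0.456 0.183 0.373]
 [0.456 0.171 0.377]
 [0.458 0.179 0.379]
 [0.455 0.185 0.381]
 [0.456 0.175 0.383]
 [0.455 0.186 0.385]
 [0.457 0.192 0.387]
 [0.443 0.2   0.388]
 [0.458 0.173 0.39 ]
 [0.456 0.194 0.392]]
[428 215]
top 2491
[[0.486 0.151 0.445]
 [0.48  0.134 0.454]
 [0.419 0.147 0.455]
 [0.413 0.149 0.455]
 [0.417 0.129 0.456]
 [0.48  0.149 0.456]
 [0.41  0.15  0.456]
 [0.418 0.145 0.457]
 [0.422 0.132 0.458]
 [0.477 0.147 0.458]]
[174 260]
```

View pics/tip.png

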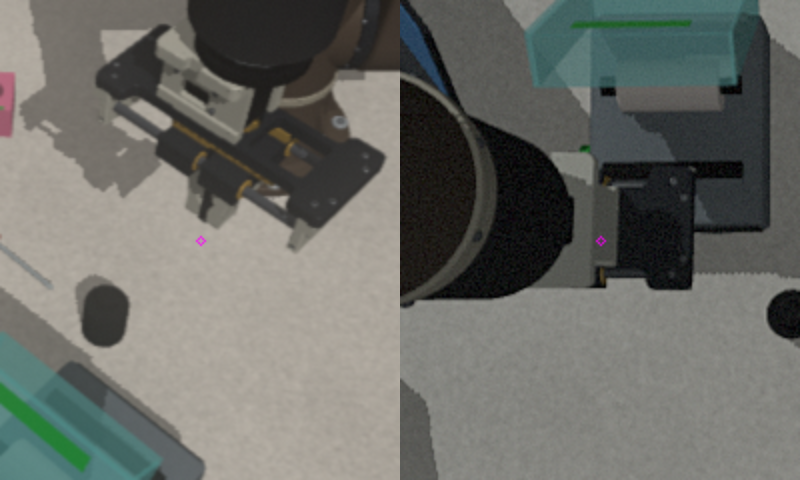

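The views show the real fingertips ending about 38 mm above the reported TCP (z 0.373 against 0.335). So the earlier sweep passed just over the cover's edge. I'll add this offset to the heights and repeat.

Emit:
{"name": "apply_moves", "arguments": {"motion": "-6 0 0 0 0 0 255; -12 0 0 0 0 0 255; -18 0 0 0 0 0 255; -24 0 0 0 0 0 255; -24.4 0 0 0 0 0 255; -24 0 5 0 0 0 255; -23.4 0 10 0 0 0 255; -23.4 0 11 0 0 0 255; -21.6 0 10.8 0 0 0 255; -19.9 0 10.7 0 0 0 255; -18.5 0 10.6 0 0 0 255; -17.1 0 10.6 0 0 0 255; -15.5 0 11.3 0 0 0 255; -14 0 12.1 0 0 0 255; -12.6 0 13 0 0 0 255; -11.2 0 14 0 0 0 255"}}

```text
clock: 9.25
tool_pos: [0.5587, 0.1836, 0.1939]
eef_rot: [3.141, 0.001, 3.142]
force: [2.1, 1.3, 1.0]
finger_gap: 0.0002
finger_force: 0.6
```

```bash
cat > cov.py <<'E'
from h import *
np.set_printoptions(precision=4,suppress=True)
o=r.get_obs(); print(o["clock"],o["tool_pos"],o["force"])
for n,b in (("scene",(260,200,420,345)),("top",(140,120,255,250))):
    p,d=optics.camera(n); np.savez(n+"1.npz",p=p,d=d)
    for c,s,uv in blobs(p,(50,140,50),(70,255,255),b,8):
        w=pts(n,uv,d[uv[:,1],uv[:,0]]); print(n,c,s,np.median(w,0))
E
python3 cov.py
```

```text
9.25 [0.5587 0.1836 0.1939] [2.0959 1.3278 1.0003]
scene [277.2727 259.9273] [273 257  10   7  55] [ 0.568  -0.0904  0.0318]
scene [360.1212 280.7576] [353 275  13  11  33] [0.5637 0.1511 0.2243]
scene [390.3934 302.3279] [382 295  18  16 122] [0.5589 0.2133 0.2264]
```

Emit:
{"name": "apply_moves", "arguments": {"motion": "1.2 0 1.2 0 0 0 255; 2.4 0 2.5 0 0 0 255; 3.4 0 3.9 0 0 0 255; 4.4 0 5.3 0 0 0 255; 5 0 6.8 0 0 0 255; 5.5 0 8.3 0 0 0 255; 5.7 0 9.2 0 0 0 255; 5.8 0 9.6 0 0 0 255"}}

```text
clock: 10.35
tool_pos: [0.5006, 0.1834, 0.0966]
eef_rot: [-3.141, -0.001, 3.142]
force: [-0.9, -0.7, 1.8]
finger_gap: 0.0003
finger_force: 0.6
```

```bash
python3 cov.py
```

```text
10.35 [0.5006 0.1834 0.0966] [-0.9281 -0.7437  1.823 ]
scene [277.2727 259.9273] [273 257  10   7  55] [ 0.5679 -0.0915  0.0316]
scene [377.25 285.9 ] [371 281  13  10  20] [0.5078 0.1489 0.1347]
scene [405.4231 305.5897] [399 300  14  12  78] [0.5026 0.2148 0.1347]
```

Emit:
{"name": "apply_moves", "arguments": {"motion": "0 0 0.2 0 0 0 255; 0 0 0.4 0 0 0 255; 0 0 0.4 0 0 0 255"}}

```text
clock: 10.82
tool_pos: [0.5013, 0.1838, 0.0948]
eef_rot: [3.141, 0.001, -3.141]
force: [-5.3, -0.8, 12.0]
finger_gap: 0.0008
finger_force: 6.1
```

Emit:
{"name": "apply_moves", "arguments": {"motion": "0 0 0.2 0 0 0 255; 0 0 0.2 0 0 0 255; 0 0 -4 0 0 0 255; 0 0 -9 0 0 0 255; 0 -6 -11 0 0 0 0; 0 -12 -11 0 0 0 0; 0 -18 -11 0 0 0 0; 0 -20 -11 0 0 0 0; 0 -20 -11 0 0 0 0; 0 -20 -11 0 0 0 0; 0 -20 -11 0 0 0 0"}}

```text
clock: 12.2
tool_pos: [0.501, -0.0156, 0.2032]
eef_rot: [3.142, 0.0, -3.141]
force: [0.1, -0.1, 0.1]
finger_gap: 0.065
finger_force: 0.0
```

```bash
python3 cov.py
python3 - <<'E'
from h import *
np.set_printoptions(precision=4,suppress=True)
t=r.get_obs()["tool_pos"]; print(r.get_obs()["finger_gap"])
z=np.load("scene1.npz"); p,d=z["p"],z["d"]; v,u=np.mgrid[0:480,0:640]
w=pts("scene",np.c_[u.ravel(),v.ravel()],d.ravel()).reshape(480,640,3)
for s in(-1,1):
    m=(abs(w[...,0]-t[0])<.03)&(abs(w[...,1]-t[1]-s*.055)<.025)&(w[...,2]>t[2]-.01)&(w[...,2]<t[2]+.07)
    q=w[m]; print(s,len(q), q.min(0) if len(q) else"", q.max(0) if len(q) else "", q[np.argsort(q[:,2])[:60:10]] if len(q) else "")
cv2.imwrite("pics/open.png",cv2.resize(p[100:400,200:520,::-1],None,fx=2,fy=2)[:,:,:])
E
```

```text
12.2 [ 0.501  -0.0156  0.2032] [ 0.1008 -0.1421  0.0673]
scene [277.2727 259.9273] [273 257  10   7  55] [ 0.5682 -0.091   0.0313]
scene [392.1629 294.4213] [371 277  43  36 356] [0.5011 0.1812 0.1331]
0.07268092650123759
-1 118 [ 0.4912 -0.065   0.2398] [ 0.5134 -0.0458  0.273 ] [[ 0.5052 -0.0483  0.2398]
 [ 0.4995 -0.0484  0.2438]
 [ 0.5055 -0.0474  0.2468]
 [ 0.5125 -0.0511  0.2496]
 [ 0.5126 -0.0563  0.2514]
 [ 0.5104 -0.0473  0.254 ]]
1 52 [0.506  0.0207 0.2445] [0.5134 0.0352 0.272 ] [[0.5117 0.0262 0.2445]
 [0.513  0.0301 0.2493]
 [0.5123 0.0319 0.2533]
 [0.5121 0.0215 0.2586]
 [0.5128 0.0325 0.2634]
 [0.5122 0.0319 0.2712]]
```

View pics/open.png

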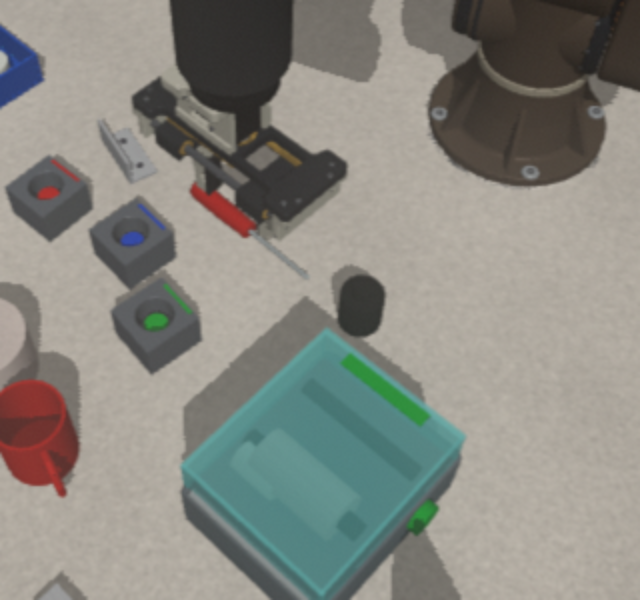

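The crop shows the cover shut; its strip is at z 0.1331. The gripper is opening near crop (230,190), and the pods are undisturbed. Before going into the well I'll check how far the gripper's underside is above the fingertips.

Run:
```python
from h import *
np.set_printoptions(precision=4,suppress=True)
t=np.array([.501,-.0156,.2032])
z=np.load("scene1.npz"); p,d=z["p"],z["d"]; v,u=np.mgrid[0:480,0:640]
w=pts("scene",np.c_[u.ravel(),v.ravel()],d.ravel()).reshape(480,640,3)
for a in np.arange(-.11,.11,.01):
    m=(abs(w[...,0]-t[0])<.05)&(abs(w[...,1]-t[1]-a-.005)<.005)&(w[...,2]>.15)&(w[...,2]<.4)
    q=w[m]
    if len(q)>3: i=np.argsort(q[:,2])[2]; print(round(a,2),len(q),q[i]-t)
```

```text
-0.1 44 [ 0.0397 -0.0925  0.1341]
-0.09 139 [ 0.0353 -0.0801  0.1062]
-0.08 133 [ 0.0317 -0.0785  0.1073]
-0.07 117 [ 0.0392 -0.0637  0.1136]
-0.06 95 [ 0.039  -0.0537  0.1106]
-0.05 164 [ 0.0105 -0.0476  0.0474]
-0.04 329 [-0.0089 -0.0322  0.0378]
-0.03 91 [ 0.0321 -0.0259  0.1187]
-0.02 80 [ 0.0315 -0.0164  0.1178]
-0.01 83 [ 0.0305 -0.0021  0.1178]
-0.0 114 [0.0317 0.0043 0.1186]
0.01 452 [0.0322 0.0147 0.1169]
0.02 189 [-0.0253  0.029   0.1157]
0.03 135 [0.0117 0.0376 0.0475]
0.04 275 [0.005  0.0491 0.0426]
0.05 208 [0.0092 0.0506 0.066 ]
0.06 151 [0.0389 0.0652 0.1093]
0.07 231 [0.0319 0.0727 0.1206]
0.08 388 [0.0336 0.0885 0.1034]
0.09 365 [0.0109 0.0902 0.1089]
```

Emit:
{"name": "apply_moves", "arguments": {"motion": "-4 -1 0 0 0 0 0; -6.8 -1.9 0 0 0 0 0; -6.8 -1.9 6 0 0 0 0; -6.8 -1.9 11.5 0 0 0 0; -6.8 -1.9 16 0 0 0 0; -6.8 -1.9 16 0 0 0 0; -6.8 -1.9 16 0 0 0 0"}}

```text
clock: 13.18
tool_pos: [0.5701, -0.035, 0.0449]
eef_rot: [-3.141, 0.002, -3.141]
force: [-0.1, 0.6, 0.5]
finger_gap: 0.0876
finger_force: 0.0
```

Run:
```python
from h import *
np.set_printoptions(precision=4,suppress=True)
t=r.get_obs()["tool_pos"]; print(t,r.get_obs()["finger_gap"])
v,u=np.mgrid[0:480,0:640]; ims=[]
for n,(x,y) in(("scene",(280,260)),("top",(330,215))):
    p,d=optics.camera(n); w=pts(n,np.c_[u.ravel(),v.ravel()],d.ravel()).reshape(480,640,3)
    m=(abs(w[...,0]-t[0])<.03)&(abs(w[...,1]-t[1]+.053)<.03)&(w[...,2]>.062)&(w[...,2]<t[2]+.085)
    q=w[m]; print(n,len(q)); 
    if len(q): print(np.quantile(q,[.02,.5,.98],axis=0))
    for c,s,uv in blobs(p,(50,140,50),(70,255,255),(255,190,362,288),4): print(n,c,s[4])
    ims.append(cv2.resize(p[y-60:y+60,x-60:x+60],None,fx=3.3,fy=3.3))
cv2.imwrite("pics/over.png",np.hstack(ims)[:,:,::-1])
```

```text
[ 0.5701 -0.035   0.0449] 0.08759070501682027
scene 59
[[ 0.5612 -0.0927  0.0827]
 [ 0.5773 -0.0793  0.098 ]
 [ 0.5824 -0.0767  0.1294]]
scene [277.5714 260.1746] 63
top 0
top [332.9 224.8] 10
top [345.     226.3846] 13
```

View pics/over.png

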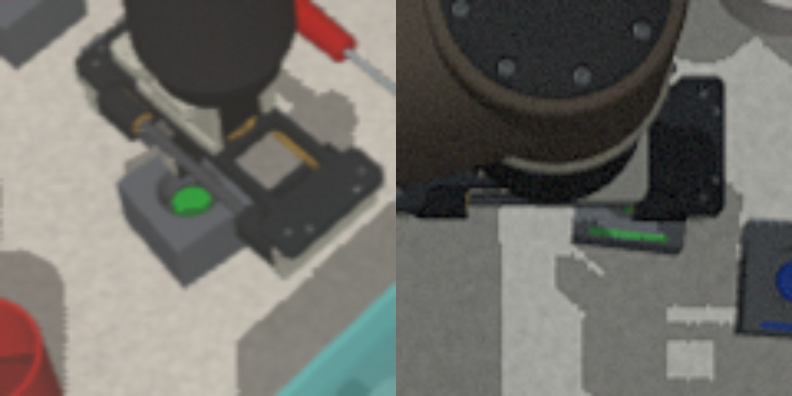

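The picture shows the finger over the green pod's well, with the key at crop (192,200) and unobstructed. Going down.

Emit:
{"name": "apply_moves", "arguments": {"motion": "0 0 2 0 0 0 0; 0 0 3.5 0 0 0 0; 0 0 4.5 0 0 0 0; 0 0 4.5 0 0 0 0"}}

```text
clock: 13.78
tool_pos: [0.5685, -0.0356, -0.0021]
eef_rot: [-3.141, -0.001, 3.141]
force: [-0.0, 0.4, 1.1]
finger_gap: 0.0874
finger_force: 0.0
```

Emit:
{"name": "apply_moves", "arguments": {"motion": "0 0 0.4 0 0 0 0; 0 0 0.6 0 0 0 0; 0 0 0.6 0 0 0 0"}}

```text
clock: 14.15
tool_pos: [0.5693, -0.0354, -0.0074]
eef_rot: [3.142, 0.001, -3.141]
force: [0.9, 0.1, 2.7]
finger_gap: 0.0879
finger_force: 1.1
```

Emit:
{"name": "apply_moves", "arguments": {"motion": "0 0 0.3 0 0 0 0; 0 0 0.5 0 0 0 0; 0 0 0.5 0 0 0 0"}}

```text
clock: 14.52
tool_pos: [0.5693, -0.0354, -0.0121]
eef_rot: [-3.141, 0.001, -3.141]
force: [-1.3, 1.0, 8.4]
finger_gap: 0.0877
finger_force: 4.0
```

Emit:
{"name": "apply_moves", "arguments": {"motion": "0 0 0.2 0 0 0 0; 0 0 0.2 0 0 0 0; 0 0 0.2 0 0 0 0; 0 0 0.2 0 0 0 0; 0 0 0.2 0 0 0 0; 0 0 0.2 0 0 0 0; 0 0 0.2 0 0 0 0; 0 0 0.2 0 0 0 0; 0 0 0.2 0 0 0 0; 0 0 0.2 0 0 0 0; 0 0 0.2 0 0 0 0; 0 0 0.2 0 0 0 0; 0 0 0.2 0 0 0 0; 0 0 0.2 0 0 0 0; 0 0 0.2 0 0 0 0; 0 0 0.2 0 0 0 0; 0 0 0.2 0 0 0 0; 0 0 0.2 0 0 0 0; 0 0 0.2 0 0 0 0; 0 0 0.2 0 0 0 0"}}

```text
clock: 17.02
tool_pos: [0.5695, -0.0354, -0.0125]
eef_rot: [-3.141, 0.002, -3.141]
force: [-5.2, 3.6, 23.4]
finger_gap: 0.0877
finger_force: 11.7
```

The key has bottomed out (23 N for 0.4 mm more travel) and was held down for over two seconds. Withdrawing straight up.

Emit:
{"name": "apply_moves", "arguments": {"motion": "0 0 -0.4 0 0 0 0; 0 0 -1.2 0 0 0 0; 0 0 -2.5 0 0 0 0; 0 0 -6 0 0 0 0; 0 0 -12 0 0 0 0; 0 0 -18 0 0 0 0; 0 0 -22 0 0 0 0; 6 -6 -22 0 0 0 0; 12 -12 -22 0 0 0 0; 15 -18 -22 0 0 0 0; 15 -24 -22 0 0 0 0; 15 -28 -22 0 0 0 0; 15 -28 -22 0 0 0 0"}}

```text
clock: 18.65
tool_pos: [0.4172, -0.318, 0.2054]
eef_rot: [3.141, -0.001, 3.138]
force: [-0.3, 0.2, -0.5]
finger_gap: 0.0876
finger_force: 0.0
```

```bash
python3 cov.py
python3 - <<'E'
from h import *
for n in("scene","top"):
    z0=np.load(n+"0.npz")["p"]; z1=np.load(n+"1.npz")["p"]
    for nm,lo,hi in(("g",(50,140,50),(70,255,255)),("b",(110,140,60),(130,255,255)),("r",(0,150,60),(8,255,255))):
        b=(200,170,480,300) if n=="scene" else (315,185,480,260)
        print(n,nm,[[(c.round(1),s[4]) for c,s,_ in blobs(z,lo,hi,b,8)] for z in(z0,z1)])
cv2.imwrite("pics/end.png",np.load("top1.npz")["p"][:,:,::-1])
E
```

```text
18.65 [ 0.4172 -0.318   0.2054] [-0.3179  0.1531 -0.4975]
scene [277.3519 259.9444] [273 257  10   7  54] [ 0.5682 -0.0903  0.0316]
scene [392.1536 294.4385] [371 277  43  36 358] [0.501  0.1809 0.1332]
top [206.0386 237.9862] [181 234  51   9 363] [0.501  0.1784 0.135 ]
scene g [[(array([277.5, 260. ]), np.int32(59)), (array([331.4, 293.7]), np.int32(137))], [(array([277.4, 259.9]), np.int32(54)), (array([385.5, 289. ]), np.int32(236))]]
scene b [[(array([265.8, 218.9]), np.int32(52))], [(array([265.6, 218.9]), np.int32(50))]]
scene r [[(array([232.5, 185. ]), np.int32(8)), (array([310.4, 203.5]), np.int32(280)), (array([223.8, 196.1]), np.int32(41)), (array([214.5, 295.4]), np.int32(235))], [(array([232.5, 185. ]), np.int32(8)), (array([310.4, 203.5]), np.int32(280)), (array([223.8, 196.1]), np.int32(41)), (array([214.6, 295.4]), np.int32(234))]]
top g [[(array([341.1, 212.5]), np.int32(123)), (array([340.2, 225.7]), np.int32(28))], [(array([341. , 212.5]), np.int32(113)), (array([335.5, 225.3]), np.int32(14))]]
top b [[(array([391.7, 239.8]), np.int32(128)), (array([391.9, 253.8]), np.int32(42))], []]
top r [[(array([451.8, 227.7]), np.int32(92)), (array([460.9, 241.6]), np.int32(21)), (array([448., 242.]), np.int32(9))], []]
```

View pics/end.png

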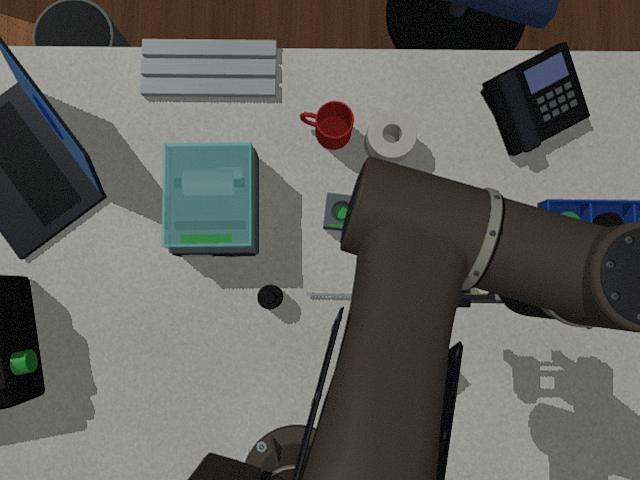

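The final top view shows the cover shut, with its strip at (206,238). The green pod is still at (341,212), the arm is clear of everything, and none of the pods or other things have moved.

```bash
python3 -c "
from station import r
print(r.finish_job())"
```

```text
the job is handed in; nothing more can be done
None
```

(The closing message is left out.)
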